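# Move the charged battery from its charger into the bench analyser

### The arm

A 6-joint arm with a two-finger parallel gripper is mounted at the origin on the work surface. World frame = base frame: x ahead of the robot, y to its left, z up, the work surface at z = 0. Lengths are in mm, angles in rad, forces in N, time in s.
With the tool pointing down it reaches from about 350 to 925 mm from the base axis. Payload 6.4 kg.
Tool frame: the origin (TCP) lies between the finger pads, 19 mm behind the fingertips; this is the grasp point; z points along the fingers, y is the line along which they close (so a half turn about z gives the same grasp; the last joint's range is limited). The gripper opens to 85 mm and grips with 20 to 120 N. Pads are 22 mm wide; open, the fingers measure 114 mm over their backs; the gripper's body (76 mm by 85 mm) begins 54 mm behind the grasp point. The pads swing forward as they close: fully open they stand 13 mm farther back than shut.
Start: joints at [-1.485, 0.245, 1.558, -0, 1.339, -0.174], TCP at [166.981, -628.197, 249.99] pointing down, gripper open.
Joint ranges: [-3.13, 3.13], [-1.02, 2.26], [0.13, 2.54], [-0.95, 4.09], [0.21, 2.88], [-2.74, 2.74]. Speed limits (rad/s): [2.57, 2.57, 3.14, 3.14, 3.14, 3.14].

### API

Orientations are given as a unit quaternion [w, x, y, z].
In Python, from rig import bot gives the robot as it stands. Calls block until the motion is done:
- bot.reach(position, orientation): joint-space move of the TCP to a pose.
- bot.movel(position, orientation=None, vel=150): straight line of the TCP; orientation=None keeps the orientation; vel is the mean speed in mm/s.
- bot.set_joints(angles): joint-space move.
- bot.gripper_to(opening, grasp_force=None): finger opening in mm; grasp_force is the grip in N (None keeps the last); returns when the fingers have stopped.
- bot.hold(seconds).
- bot.ik(position, orientation): joint angles nearest the present ones, or None.
- bot.get_obs(): the state.
- bot.capture(name): name is "scene" or "side" or "wrist"; returns a dict with "pixels" (400x640x3 uint8, blue, green, red), "fx", "fy", "cx", "cy" (pixels), "R" (3x3) and "t" (3): a world point X has camera coordinates R X + t. Camera axes: x right, y down, z forward; pixel columns grow to the right and rows downward; lengths in mm; the calibration is good to about 2 mm. A picture is of the moment at which its call begins. There is no depth.
A pose or a line that the arm cannot do raises bot.PlanningError and nothing moves.
- bot.sign_off(): hands the job in; it is judged then, once.
Trained networks look in the newest picture that a camera, given by its name, has taken for a name from the list of things; names that differ only in an ending like _2 or _b are one class to them, and where a whole thing is asked for, a point or a joint stands for the part that bears it (a point fixed in the world has none). Each returns a list of dicts, best first, with "conf" (0 to 1); they miss things now and then, are a little off and sometimes report something else, mostly with a low value. They report only what shows in the picture. A call takes as long as a camera call. They do not tell look-alikes from the thing itself.
- bot.find_in(label, camera): "box" ([left, top, right, bottom] in pixels, round what is visible of it).
- bot.outline_of(label, camera): "pixels" (400x640 bool, what is visible of it) and "box" ([left, top, right, bottom] in pixels, round what is visible of it).
- bot.pinpoint(label, camera): "point" ([column, row] in pixels: a listed point, or the origin of a listed thing).
The state is a dict: "time": time; "joint_positions": joint angles; "joint_vel": joint speeds; "joint_efforts": joint torques, N m; "ee_pos": TCP position; "ee_rot": TCP orientation; "wrist_force": force on the tool from outside, world axes, zero at the start; "moment": the same for the moment, N m; "grip_width": finger opening in mm; "grasp_force": force on a finger pad.
Only numpy, scipy, OpenCV 4.12 (cv2) and the standard library are available. Lean on these libraries where they do the work, as an engineer would, in place of code of your own. Each camera call takes 0.05 s, during which the arm holds its last target. There are 200 camera calls.

### The job

Take the charged battery out of the low white charger by pinching its two sprung side tabs together and lifting it straight out, then push it down into the empty bay in the top of the bench analyser, against the sprung floor, until it latches: both tabs have sprung back out and it stays down, upright, when you let go. Be gentle: do not wrench the battery while it is still latched, do not ram it into the charger or the bay, and leave the tube rack, the jar and the tip box where they stand.

Things in the scene. Friction and masses are not known exactly. Their poses are not given: they have to be found in the camera images.
- battery: Grey battery, 0.2 kg, 98 mm tall, upright and latched in the charger at first. Origin: centre of underside; z up, y across the tabs. Plug, below 45 mm: 30 (x) by 40 (y) mm, fits either way round; collar 36 x 48 at 45-58 mm; neck 26 mm (y); cap 34 x 32, top at 98. Black tabs on both y sides at 60-88 mm height, 20 mm wide, outer faces 48 mm apart free, 38 pinched fully in.
- grip (a point): Point of the battery midway between its tabs, 77 mm above its underside, where the TCP pinches from above, closing along the battery's y. A squeeze of 20 to 30 N is plenty. Off-centre pinching levers the plug on its socket: centre by the sideways force. Axes as the battery's.
- catches (a point): Point of the battery midway between its catches, 30 mm above the underside. A catch on each tab, flat on top, sloped below (21-30 mm height), stands 4.5 mm out of the plug (49 mm over both) with the tab free, lies inside it with the tab pinched. Lifting with catches under the ledges wrenches the battery.
- tab_a (a joint): Travel of the battery's +y tab, m: 0 free and sprung out, 0.005 pinched fully in; spring 2 N free, 5 N fully in. Held in by a socket's throat it reads about 0.002 to 0.0045.
- tab_b (a joint): The same for the battery's -y tab.
- charger: White block fixed to the bench, 110 (x) x 130 (y) x 47 mm high. Origin: centre of its underside, z up. Socket central, floor 5 mm above the bench, throat 32.5 (x) x 42.5 (y) mm, from 37 mm above the floor a 45 degree lead-in 5 mm wide all round. Ledges on its y sides, underside 31.5 mm above the floor, hold the catches.
- analyser: White housing fixed to the bench, 200 (x) x 190 (y) x 100 mm high, black display on its near part, a 60 (x) x 74 (y) mm opening in the middle of its flat top with the black bay in it. Origin: centre of its underside, z up.
- bay (a point): Centre of the opening, level with the analyser's top; axes as the analyser's. The bay in it has the charger's socket shape, floor nominally 42 mm below this point, but the bay itself is not measured: it sits 0 to 9 mm lower and up to 4 mm off in x and in y. Feel for its floor.
- bay_floor (a point): Nominal centre of the bay's floor, 42 mm below bay. A sprung steel plate, 14 mm above the floor, pushes the battery up (5 N at first, 9 N on the floor). Only within 1.5 mm of the floor do the catches go under the ledges: hold it down there and slowly let the tabs out, or push on the cap (about 20 N) with the tabs free until they snap. Over 30 N is ramming.
- tube_rack: White tube rack with glass tubes, 90 (x) x 200 (y) mm, 101 mm tall, loose, beyond the work. Origin: centre of its underside. To be left alone.
- jar: Yellow lidded jar, 72 mm across, 85 mm tall, loose. Origin: centre of its underside. To be left alone.
- tip_box: Red box with a clear lid, 84 x 114 mm, 63 mm tall, loose. Origin: centre of its underside. To be left alone.
Mind the look-alikes: they are no part of the job. What is meant by the battery is not purple or yellow, and is the smaller of those in its own colour.

How it is judged (in metres and radians):
On the way:
1. the battery has been lifted out of the charger, its underside at least 50 mm above the charger's socket floor, with the tabs held pinched (z of battery in the frame of charger above 0.055 m and value of joint each of tab_a, tab_b above 0.003 m), for 0.2 s.
At the end, for the whole second after the job is handed in: The battery stands latched in the analyser's bay and at rest: within 9 mm of the bay's centre seen from above, upright within 0.08 rad, its underside 39.5 to 53.5 mm below the analyser's top, both tabs sprung back out to within 1.5 mm of free (horizontal distance between battery and bay below 0.009 m and z of battery in the frame of bay between -0.0535 and -0.0395 m and angle between battery's own z axis and vertical below 0.08 rad and value of joint each of tab_a, tab_b below 0.0015 m and linear speed of battery below 0.02 m/s); the robot touches nothing.
It fails at once if the battery is wrenched or rammed in the charger: the contact forces between them, levering included, add up to more than 50 N (contact force between battery and charger above 50 N).
It fails at once if the battery is rammed into the bay: the contact forces between it and the bay's insert add up to more than 45 N (contact force between battery and insert above 45 N).
It fails at once if the tube rack, jar or tip box is moved more than 15 mm (distance of any of tube_rack, jar, tip_box from where it was at the start of the episode above 0.015 m).
It also fails if it takes over 70 s, if anything falls off the work surface, if the arm or the gripper's body presses on something with over 40 N, if the wrist force passes 120 N, or if a joint passes its speed limit or range.

## Working session

There is one attempt and no reset: what is moved stays moved. The work goes in short steps, each a Python script; the robot and the scene stay as the last script left them, time stands still between calls to the robot, and variables do not carry over. Pictures are saved under pics/ and viewed, at most 10 in all, crops included, and the job is handed in when it is done.

```bash
mkdir -p pics; ls
python3 - <<'E'
from rig import bot
import cv2,numpy as np
ims=[]
for c in ["scene","side"]:
    p=bot.capture(c); ims.append(p["pixels"]); cv2.imwrite(f"pics/{c}0.png",p["pixels"])
    print(c,p["fx"],p["cx"],p["cy"],np.round(p["R"],4).tolist(),np.round(p["t"],1).tolist())
    for l in ["battery","charger","analyser","bay","grip","tip_box","jar","tube_rack"]:
        try:
            print(l,[(np.round(d["point"]).tolist(),round(d["conf"],2)) for d in bot.pinpoint(l,c)], [(np.round(d["box"]).tolist(),round(d["conf"],2)) for d in bot.find_in(l,c)] if l not in("bay","grip") else "")
        except Exception as e: print(l,e)
print(bot.get_obs())
cv2.imwrite("pics/both.png",cv2.resize(np.vstack(ims),None,fx=.75,fy=.75))
E
```

```text
pics
scene 361.5366344081413 318.4884161363664 194.1239025344234 [[0.0326, 0.9991, -0.0253], [0.5263, -0.0387, -0.8494], [-0.8497, 0.0144, -0.5271]] [-9.7, -227.6, 1726.1]
battery [([232.0, 234.0], 0.93), ([269.0, 234.0], 0.86), ([252.0, 188.0], 0.63), ([330.0, 254.0], 0.5), ([256.0, 209.0], 0.49)] [([242.0, 156.0, 264.0, 189.0], 0.79), ([223.0, 209.0, 240.0, 236.0], 0.68), ([256.0, 206.0, 278.0, 239.0], 0.56), ([246.0, 182.0, 265.0, 204.0], 0.49)]
charger [([254.0, 206.0], 0.62), ([374.0, 208.0], 0.43)] [([232.0, 187.0, 276.0, 217.0], 0.71), ([165.0, 178.0, 206.0, 205.0], 0.4)]
analyser [([373.0, 208.0], 0.92)] [([342.0, 169.0, 404.0, 224.0], 0.81)]
bay [([376.0, 182.0], 0.68)] 
grip [([233.0, 215.0], 0.8), ([251.0, 190.0], 0.68), ([264.0, 216.0], 0.63)] 
tip_box [([187.0, 196.0], 0.84)] [([166.0, 176.0, 205.0, 207.0], 0.74)]
jar [([441.0, 190.0], 0.98)] [([429.0, 171.0, 456.0, 201.0], 0.66)]
tube_rack [([331.0, 255.0], 0.58)] [([295.0, 218.0, 364.0, 269.0], 0.61)]
side 389.36861208357203 323.02934122206386 199.36061417412503 [[-0.7995, -0.6007, -0.0064], [-0.3369, 0.4571, -0.8231],
[... 757 characters left out ...]
int_positions': array([-1.48511691e+00,  2.45101271e-01,  1.55782570e+00,  5.35337041e-06,
        1.33867874e+00, -1.74086959e-01]), 'joint_vel': array([ 0.00185223,  0.00061352, -0.00207727,  0.00019975, -0.00028865,
        0.00058457]), 'joint_efforts': array([ 1.65610936e-04, -4.29507208e+01, -3.26417041e+01, -1.58370522e-04,
        4.89282520e-04,  2.52828244e-05]), 'ee_pos': array([ 166.97115634, -628.19366945,  249.975606  ]), 'ee_rot': array([-6.40893630e-06,  9.91577109e-01,  1.29517705e-01,  2.89092721e-06]), 'wrist_force': array([-0.16774235, -0.43757467, -0.63067737]), 'moment': array([-0.06228678,  0.03232065, -0.00452755]), 'grasp_force': 0.0, 'grip_width': 85.30300077171599}
```

View pics/scene0.png

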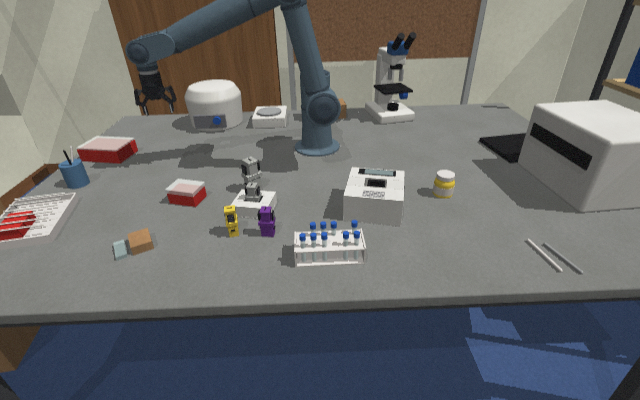

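View pics/side0.png

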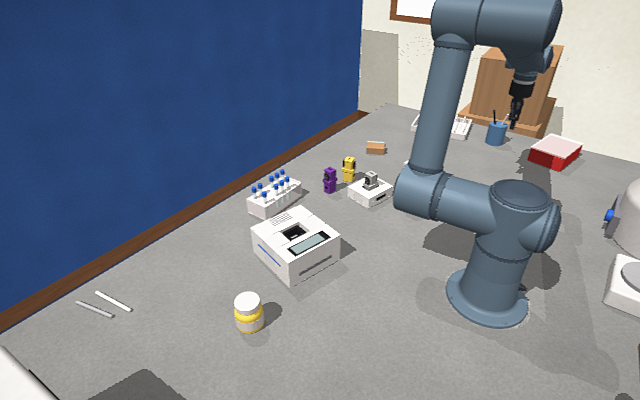

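The scene view shows four battery-like objects: grey free-standing (252,172), grey in the white charger (253,193), yellow (231,222) and purple (267,222). The one in the charger at (253,193), side (370,180), is the smaller grey one and fits. The analyser is at scene (375,190) and side (296,240). Next I triangulate and look from above.

```bash
cat > h.py <<'E'
from rig import bot
import cv2,numpy as np
from scipy.spatial.transform import Rotation as Ro
def P(c): return np.array([[c["fx"],0,c["cx"]],[0,c["fy"],c["cy"]],[0,0,1]])@np.hstack([c["R"],np.reshape(c["t"],(3,1))])
def tri(c1,p1,c2,p2):
    X=cv2.triangulatePoints(P(c1),P(c2),np.array(p1,float).reshape(2,1),np.array(p2,float).reshape(2,1))[:,0]; return X[:3]/X[3]
def atz(c,p,z):
    d=np.array(c["R"]).T@np.array([(p[0]-c["cx"])/c["fx"],(p[1]-c["cy"])/c["fy"],1]); C=-np.array(c["R"]).T@np.array(c["t"])
    return C+d*(z-C[2])/d[2]
def proj(c,X):
    u=P(c)@np.append(X,1); return u[:2]/u[2]
def down(yaw): # tool pointing down, tool y (closing line) at angle yaw from world +y
    q=(Ro.from_euler("z",yaw)*Ro.from_euler("x",np.pi)).as_quat(); return [q[3],q[0],q[1],q[2]]
E
python3 - <<'E'
from h import *
a=bot.capture("scene");b=bot.capture("side");w=bot.capture("wrist")
for n,p,q in [("charger",(254,206),(369,198)),("grip",(251,190),(368,178)),("analyser",(373,208),(297,258)),("bay",(376,182),(296,230)),("jar",(441,190),(250,320)),("rack",(331,255),(278,201)),("biggrey",(252,188),(405,165)),("yellow",(232,234),(346,180)),("purple",(269,234),(327,190))]:
    print(n,np.round(tri(a,p,b,q)))
print("tip",atz(a,(187,196),0),"big",atz(a,(252,188),0))
o=bot.get_obs();R=np.array(w["R"]);C=-R.T@np.array(w["t"])
T=Ro.from_quat(np.roll(o["ee_rot"],-1))
print("cam in tool",T.inv().apply(C-o["ee_pos"]),(T.inv().as_matrix()@R.T).round(3),w["fx"])
cv2.imwrite("pics/crop.png",cv2.resize(a["pixels"][145:245,210:300],None,fx=5,fy=5,interpolation=2))
E
```

```text
charger [ 511. -231.    4.]
grip [ 526. -234.   83.]
analyser [526. 186.  -8.]
bay [528. 186. 102.]
jar [459. 450.  13.]
rack [773.  12.   6.]
biggrey [ 446. -286.   99.]
yellow [ 658. -288.   -1.]
purple [ 670. -170.    5.]
tip [ 409.05825738 -502.82162855    0.        ] big [ 367.88114416 -261.80207761    0.        ]
cam in tool [  68.24803248   -1.4326154  -122.66948378] [[-0.    -0.964 -0.266]
 [ 1.    -0.     0.   ]
 [-0.    -0.266  0.964]] 307.7244936590138
```

View pics/crop.png

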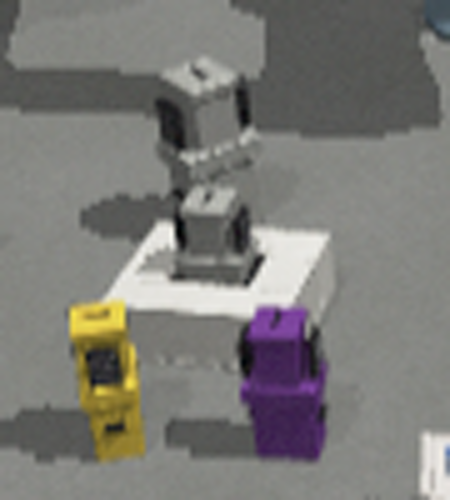

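The crop confirms it. The grey battery seated in the charger is smaller than the free grey one behind it, and its tabs lie roughly along world y. Now wrist views from two places.

Run:
```python
from h import *
import pickle
S={}
for i,(x,y,yaw) in enumerate([(480,-290,0),(540,-190,0)]):
    bot.reach([x,y,300],down(yaw)); bot.hold(.3)
    c=bot.capture("wrist"); S[i]=c; cv2.imwrite(f"pics/w{i}.png",c["pixels"])
    print(i,bot.get_obs()["joint_positions"].round(2),"proj grip",proj(c,[520,-233,82]).round())
    for l in ["battery","charger","grip","catches"]:
        print(l,[(np.round(d["point"],1).tolist(),round(d["conf"],2)) for d in bot.pinpoint(l,"wrist")])
    for l in ["charger","battery"]:
        for d in bot.outline_of(l,"wrist"): 
            r=cv2.minAreaRect(np.argwhere(d["pixels"])[:,::-1].astype(np.float32)); print(l,d["box"],round(d["conf"],2),np.round(cv2.boxPoints(r)).tolist())
pickle.dump(S,open("S.pkl","wb"))
cv2.imwrite("pics/w01.png",cv2.resize(np.hstack([S[0]["pixels"],S[1]["pixels"]]),(800,250)))
```

```text
0 [-0.75 -0.    1.74 -0.    1.41  0.83] proj grip [269. 141.]
battery [([225.3, 17.6], 0.85), ([296.4, 235.4], 0.73), ([278.3, 136.3], 0.59), ([316.0, 29.9], 0.59)]
charger [([279.6, 132.8], 0.9)]
grip [([289.4, 267.1], 0.93), ([265.9, 142.6], 0.81), ([317.9, 8.3], 0.64)]
catches [([316.5, 24.4], 0.96), ([273.4, 138.0], 0.95), ([216.2, 7.8], 0.83), ([292.8, 244.3], 0.71), ([282.6, 135.7], 0.64)]
charger [216.2, 81.7, 336.0, 190.4] 0.64 [[208.0, 171.0], [228.0, 80.0], [338.0, 105.0], [317.0, 196.0]]
battery [244.4, 121.0, 294.6, 163.5] 0.93 [[242.0, 156.0], [249.0, 119.0], [297.0, 129.0], [290.0, 166.0]]
battery [298.2, 0.0, 340.4, 46.7] 0.84 [[297.0, -0.0], [334.0, -7.0], [343.0, 41.0], [307.0, 48.0]]
battery [175.8, 2.2, 241.0, 34.2] 0.75 [[178.0, 31.0], [178.0, 0.0], [242.0, 0.0], [242.0, 31.0]]
battery [261.1, 216.5, 321.2, 301.8] 0.65 [[246.0, 264.0], [299.0, 212.0], [341.0, 254.0], [288.0, 306.0]]
1 [-0.54  0.03  1.71 -0.    1.41  1.03] proj grip [358. 194.]
battery [([394.0, 79.1], 0.94), ([350.2, 182.5], 0.72), ([361.4, 271.1], 0.66), ([307.8, 69.3], 0.59)]
charger [([351.7, 178.7], 0.9)]
grip [([355.2, 194.3], 0.96), ([374.0, 310.5], 0.61), ([408.1, 70.5], 0.58), ([302.6, 60.8], 0.56)]
catches [([364.0, 281.4], 0.96), ([354.1, 188.1], 0.84), ([306.2, 66.6], 0.69), ([397.5, 77.1], 0.61), ([350.0, 180.6], 0.57)]
battery [278.1, 35.9, 329.0, 83.9] 0.93 [[277.0, 78.0], [282.0, 34.0], [330.0, 40.0], [325.0, 84.0]]
battery [334.7, 171.7, 383.4, 217.9] 0.78 [[331.0, 209.0], [339.0, 171.0], [385.0, 180.0], [377.0, 218.0]]
battery [340.7, 252.6, 406.4, 346.9] 0.7 [[322.0, 281.0], [372.0, 250.0], [417.0, 320.0], [367.0, 352.0]]
battery [382.9, 44.9, 437.4, 98.5] 0.6 [[377.0, 52.0], [431.0, 41.0], [440.0, 91.0], [387.0, 101.0]]
```

View pics/w1.png

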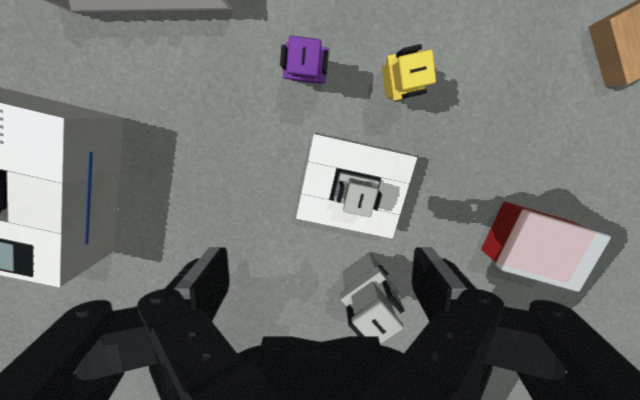

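The charger's top corners in this view are about (314,133), (417,157), (393,238) and (296,219), with the battery cap at (361,199). The big grey battery at (375,312) stands behind it, towards the robot. I'll compute the charger frame and the grip from two views.

Run:
```python
from h import *
import pickle
S=pickle.load(open("S.pkl","rb"))
for i in (0,1):
    g=cv2.cvtColor(S[i]["pixels"],cv2.COLOR_BGR2GRAY); m=(g>175).astype(np.uint8)
    m=cv2.morphologyEx(m,cv2.MORPH_OPEN,np.ones((3,3)))
    n,L,st,ce=cv2.connectedComponentsWithStats(m)
    tgt=proj(S[i],[515,-233,47]); k=min((j for j in range(1,n) if st[j,4]>1500),key=lambda j:np.linalg.norm(ce[j]-tgt))
    pts=np.argwhere(L==k)[:,::-1]; W=np.array([atz(S[i],p,47)[:2] for p in pts],np.float32)
    print(i,st[k],"rect mm",cv2.minAreaRect(W))
print("grip",tri(S[0],(265.9,142.6),S[1],(355.2,194.3)),"charger",tri(S[0],(279.6,132.8),S[1],(351.7,178.7)),"catches",tri(S[0],(273.4,138),S[1],(354.1,188.1)),"big grip",tri(S[0],(289.4,267.1),S[1],(374,310.5)))
```

```text
0 [ 215   82  121  112 7293] rect mm ((518.3373413085938, -232.93896484375), (129.32717895507812, 108.8451919555664), 77.50260925292969)
1 [ 296  135  121  103 7098] rect mm ((518.4484252929688, -232.39036560058594), (129.78878784179688, 109.12937927246094), 77.48939514160156)
grip [ 518.55093206 -229.47717804   79.25675055] charger [ 523.14896144 -233.97860767    3.21770785] catches [ 519.91283546 -232.36241407   47.91034795] big grip [ 378.77332175 -253.6500807   100.46859573]
```

```bash
cat >> h.py <<'E'
YAW=-0.218
YAX=np.array([-np.sin(YAW),np.cos(YAW),0])
XAX=np.array([np.cos(YAW),np.sin(YAW),0])
def st(tag,f0=0,yax=YAX,xax=XAX):
    o=bot.get_obs(); f=o["wrist_force"]-f0
    print(tag,"t%.1f"%o["time"],o["ee_pos"].round(1),"w%.1f g%.1f"%(o["grip_width"],o["grasp_force"]),"Fx%.1f Fy%.1f Fz%.1f"%(f@xax,f@yax,f[2]),"M",o["moment"].round(2)); return o,f
E
python3 - <<'E'
from h import *
G=np.array([518.4,-232.6,0])
bot.reach([*G[:2],160],down(YAW)); bot.gripper_to(62,20)
bot.hold(.2); o,f0=st("above"); print(f0)
bot.movel([*G[:2],83.5],vel=70); bot.hold(.2); o,f=st("down",f0)
np.save("f0.npy",f0)
c=0.
for w in (52,50,48,46.5,45,43.5):
    bot.gripper_to(w,20); bot.hold(.15); o,f=st(w,f0)
    if abs(f[:2]@YAX[:2])>8 or abs(f[2])>8: break
c=bot.capture("wrist"); cv2.imwrite("pics/g.png",c["pixels"])
E
```

```text
above t6.4 [ 518.5 -232.6  160.2] w62.0 g0.0 Fx-0.1 Fy0.6 Fz-0.1 M [0.   0.04 0.01]
[ 0.06181926  0.55211313 -0.09661082]
down t7.8 [ 518.6 -232.7   83.9] w61.9 g0.0 Fx-0.2 Fy-0.8 Fz0.3 M [ 0.04 -0.02 -0.  ]
52 t8.2 [ 518.4 -232.6   83.5] w52.1 g0.0 Fx0.2 Fy-0.4 Fz0.8 M [-0.04 -0.01  0.03]
50 t8.6 [ 518.4 -232.7   83.6] w49.9 g0.4 Fx0.2 Fy-1.0 Fz0.1 M [-0.14  0.08  0.02]
48 t9.0 [ 518.5 -232.7   83.6] w47.8 g1.6 Fx-0.7 Fy-2.1 Fz1.4 M [-0.16  0.09  0.05]
46.5 t9.3 [ 518.5 -232.7   83.6] w46.6 g2.3 Fx1.2 Fy-1.1 Fz0.8 M [-0.12  0.02 -0.04]
45 t9.7 [ 518.4 -232.7   83.6] w45.0 g2.8 Fx-0.6 Fy-1.5 Fz2.3 M [-0.19  0.04  0.04]
43.5 t10.1 [ 518.5 -232.7   83.6] w43.7 g3.2 Fx-0.0 Fy-1.9 Fz2.6 M [-0.28  0.1  -0.  ]
```

View pics/g.png

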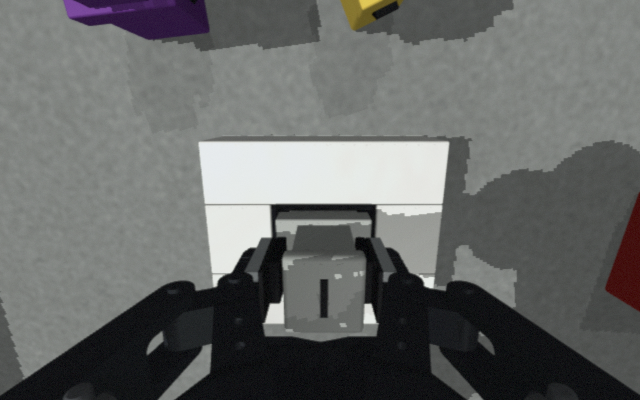

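The battery is centred in x between the pads, and its tabs are touched. The force (about −1.5 N) says the tool is roughly 1 mm too far to +y, so I shift and close.

Run:
```python
from h import *
f0=np.load("f0.npy"); G=np.array([518.4,-232.6,83.5])
s=-1.0
bot.movel(G+YAX*s,vel=20); bot.hold(.15); o,f=st("shift",f0)
for w in (42,40.5,39.5,38.7,38,37):
    bot.gripper_to(w,24); bot.hold(.15); o,f=st(w,f0)
    fy=f@YAX
    if abs(fy)>1.5:
        s+=np.clip(fy*.25,-.7,.7); bot.movel(G+YAX*s,vel=20); bot.hold(.15); o,f=st("  s%.2f"%s,f0)
        if abs(f@YAX)>10: print("stop"); break
    if o["grasp_force"]>15: break
```

```text
shift t10.5 [ 518.3 -233.5   83.5] w43.7 g3.2 Fx0.7 Fy-2.2 Fz3.2 M [-0.17 -0.06 -0.05]
42 t10.9 [ 518.3 -233.7   83.6] w42.0 g3.7 Fx-0.5 Fy-2.2 Fz4.5 M [-0.14  0.09 -0.05]
  s-1.56 t11.3 [ 518.1 -234.1   83.6] w42.1 g3.7 Fx0.4 Fy-0.6 Fz5.3 M [-0.02  0.09 -0.02]
40.5 t11.7 [ 518.2 -234.1   83.7] w40.6 g4.1 Fx-1.4 Fy-1.7 Fz5.4 M [-0.06  0.12  0.03]
  s-1.99 t12.1 [ 518.1 -234.5   83.7] w40.8 g4.1 Fx-1.0 Fy-0.5 Fz6.1 M [-0.02  0.09 -0.  ]
39.5 t12.4 [ 518.1 -234.5   83.7] w39.8 g4.4 Fx-0.6 Fy-0.1 Fz6.4 M [ 0.05  0.08 -0.02]
38.7 t12.8 [ 518.1 -234.5   83.8] w39.0 g4.6 Fx-0.4 Fy-0.3 Fz5.9 M [ 0.09  0.09 -0.  ]
38 t13.2 [ 518.1 -234.5   83.8] w38.3 g4.8 Fx-0.8 Fy-0.3 Fz6.2 M [ 0.07  0.11 -0.03]
37 t13.5 [ 518.2 -234.5   83.9] w37.2 g7.7 Fx-0.6 Fy0.6 Fz6.3 M [0.1  0.14 0.  ]
```

Run:
```python
from h import *
f0=np.load("f0.npy")
bot.gripper_to(34,24); bot.hold(.2); o,f=st("grip",f0)
p=o["ee_pos"].copy(); p[2]=83.5; p=np.array([518.4,-232.6,83.5])+YAX*-1.99; ok=True
if abs(f@YAX)>2:
    p=p+YAX*np.clip(f@YAX*.25,-.7,.7)
for dz in (1,2.5,5,9,15,25):
    bot.movel(p+[0,0,dz],vel=20); o,f=st(dz,f0)
    if f[2]<-14 or np.linalg.norm(f[:2])>12: print("STOP"); ok=False; break
if ok:
    bot.movel(p+[0,0,75],vel=60); bot.hold(.35); st("up",f0)
    bot.capture("scene"); c=bot.capture("side");
```

```text
grip t13.9 [ 518.3 -234.6   84.5] w35.1 g24.5 Fx-3.2 Fy0.3 Fz10.3 M [ 0.32  0.35 -0.01]
1 t14.2 [ 517.9 -234.3   84.5] w34.8 g25.2 Fx-0.8 Fy0.5 Fz4.6 M [ 0.19  0.13 -0.03]
2.5 t14.4 [ 517.2 -233.9   84.8] w34.8 g24.1 Fx-0.5 Fy-0.3 Fz-1.8 M [-0.01 -0.01  0.01]
5 t14.7 [ 517.9 -234.5   88.4] w34.6 g24.3 Fx-0.3 Fy-1.7 Fz-1.7 M [0.02 0.04 0.01]
9 t15.1 [ 518.1 -234.7   92.8] w34.7 g24.3 Fx-0.2 Fy-1.1 Fz-2.3 M [-0.04 -0.01 -0.02]
15 t15.5 [ 518.1 -234.6   98.7] w34.8 g24.3 Fx0.2 Fy-0.4 Fz-2.1 M [-0.02  0.02  0.05]
25 t16.2 [ 518.  -234.5  108.5] w34.5 g24.3 Fx0.2 Fy-0.1 Fz-1.7 M [ 0.04  0.01 -0.04]
up t17.5 [ 517.9 -234.5  158.3] w34.3 g24.3 Fx0.3 Fy-0.5 Fz-1.1 M [ 0.01  0.01 -0.01]
```

The battery is out: the force reads its weight (about 2 N). I'll carry it over to look at the bay.

Run:
```python
from h import *
import pickle
S={}
bot.movel([518,-234.5,270],vel=200)
for i,(x,y) in enumerate([(450,150),(480,240)]):
    bot.reach([x,y,285],down(0)); bot.hold(.3)
    c=bot.capture("wrist"); S[i]=c; cv2.imwrite(f"pics/b{i}.png",c["pixels"])
    for l in ["bay","analyser","bay_floor"]:
        S[i,l]=[(np.round(d["point"],1).tolist(),round(d["conf"],2)) for d in bot.pinpoint(l,"wrist")]; print(l,S[i,l])
    g=cv2.cvtColor(c["pixels"],cv2.COLOR_BGR2GRAY); m=(g<60).astype(np.uint8)
    print(proj(c,[527,186,100]).round())
for l in ["bay","analyser","bay_floor"]:
    try: print(l,tri(S[0],S[0,l][0][0],S[1],S[1,l][0][0]))
    except Exception as e: print(l,e)
st("t")
pickle.dump(S,open("B.pkl","wb"))
```

```text
bay []
analyser []
bay_floor []
[283. 105.]
bay []
analyser []
bay_floor []
[376. 137.]
bay list index out of range
analyser list index out of range
bay_floor list index out of range
t t21.2 [480.  239.7 285.1] w34.4 g24.3 Fx0.1 Fy-0.8 Fz-2.9 M [ 0.03 -0.02 -0.02]
```

View pics/b0.png

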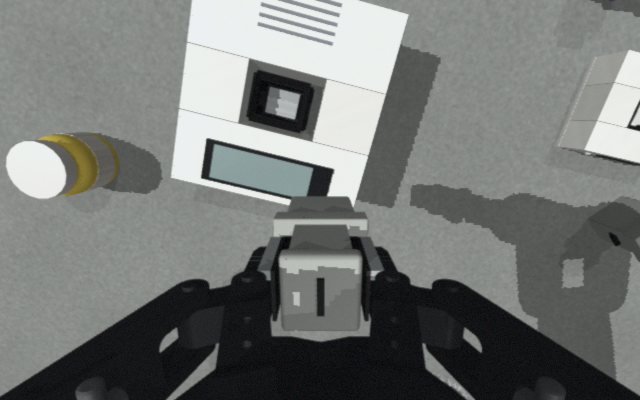

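View pics/b1.png

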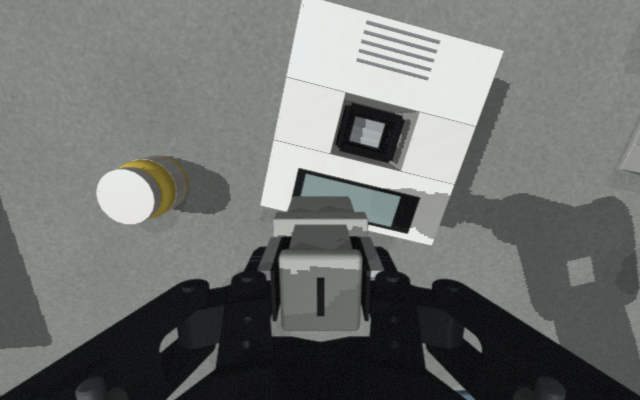

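Both wrist views show the opening with the black insert at (281,102) in b0 and (369,132) in b1. The steel plate shows inside it, and the analyser is yawed about like the charger. The networks missed it, so I'll segment the black ring and measure it from both views.

Run:
```python
from h import *
import pickle
S=pickle.load(open("B.pkl","rb")); s=4
tiles=[]
for z in (100,95,90):
  for i in (0,1):
    # ortho: px (u,v)-> X=527+60-v/s ; Y=186+60-u/s
    c=S[i]; A=np.array([[0,-1/s,587],[-1/s,0,246],[0,0,z],[0,0,1]])
    H=P(c)@A
    im=cv2.warpPerspective(c["pixels"],H,(480,480),flags=cv2.INTER_LINEAR|cv2.WARP_INVERSE_MAP)
    g=cv2.cvtColor(im,cv2.COLOR_BGR2GRAY)
    m=cv2.morphologyEx((g<45).astype(np.uint8),cv2.MORPH_OPEN,np.ones((7,7)))
    n,L,stt,ce=cv2.connectedComponentsWithStats(m)
    k=min((j for j in range(1,n) if stt[j,4]>3000),key=lambda j:np.linalg.norm(ce[j]-240))
    pts=np.argwhere(L==k)[:,::-1].astype(np.float32)
    r=cv2.minAreaRect(pts)
    print(z,i,"xy",587-r[0][1]/s,246-r[0][0]/s,"size",np.array(r[1])/s,r[2])
    hole=[h for h in cv2.findContours((L==k).astype(np.uint8),cv2.RETR_CCOMP,cv2.CHAIN_APPROX_NONE)[0] if 500<cv2.contourArea(h)<30000]
    for h in hole:
        q=cv2.minAreaRect(h); print("   hole",587-q[0][1]/s,246-q[0][0]/s,np.array(q[1])/s,q[2])
    # opening: white surround, at z
    w=(g<170).astype(np.uint8); n,L2,s2,_=cv2.connectedComponentsWithStats(w); lab=L2[240,240] or L2[int(r[0][1]),int(r[0][0])]
    q=cv2.minAreaRect(np.argwhere(L2==L2[int(pts[0][1]),int(pts[0][0])])[:,::-1].astype(np.float32)); print("   opening",587-q[0][1]/s,246-q[0][0]/s,np.array(q[1])/s,q[2])
    if z==95: tiles.append(im)
cv2.imwrite("pics/ortho.png",cv2.resize(np.hstack(tiles),(800,400)))
```

```text
100 0 xy 529.6483688354492 189.36507415771484 size [58.0943718 46.6696167] 13.924773216247559
   hole 528.8134613037109 187.24230575561523 [31.77807999 26.70795822] 13.431028366088867
   opening 530.7113647460938 187.88290405273438 [74.51816559 60.12519073] 13.861026763916016
100 1 xy 530.7867622375488 193.14705657958984 size [59.84566498 46.93063736] 14.03624439239502
   hole 531.5359497070312 195.32752227783203 [31.64295197 26.41382027] 13.5704345703125
   opening 530.8080902099609 188.26348876953125 [75.97449493 60.34041977] 13.924773216247559
95 0 xy 529.8382339477539 189.97794342041016 size [59.05741882 47.35507965] 14.03624439239502
   hole 528.9934310913086 187.8255157470703 [32.26409531 27.12759018] 13.46520709991455
   opening 530.9300308227539 188.5084686279297 [75.60900879 61.10110474] 13.877531051635742
95 1 xy 530.4999961853027 192.375 size [60.75517273 47.71888351] 14.03624439239502
   hole 531.345588684082 194.50735092163086 [32.19660568 26.86081886] 14.03624439239502
   opening 530.5037612915039 187.26519775390625 [77.7333374  61.31403351] 13.891191482543945
90 0 xy 530.029411315918 190.61764526367188 size [60.027565   48.14332199] 14.03624439239502
   hole 529.2078475952148 188.36836624145508 [32.74782181 27.54152298] 13.671306610107422
   opening 531.1132125854492 189.01006698608398 [76.94286346 62.07060623] 13.907776832580566
90 1 xy 530.2352981567383 191.56617736816406 size [61.72532272 48.44649506] 14.03624439239502
   hole 531.0310363769531 193.8775863647461 [32.6296463  27.31173897] 13.671307563781738
   opening 530.2699890136719 186.50476455688477 [78.5814743  62.28347397] 13.905282020568848
```

View pics/ortho.png

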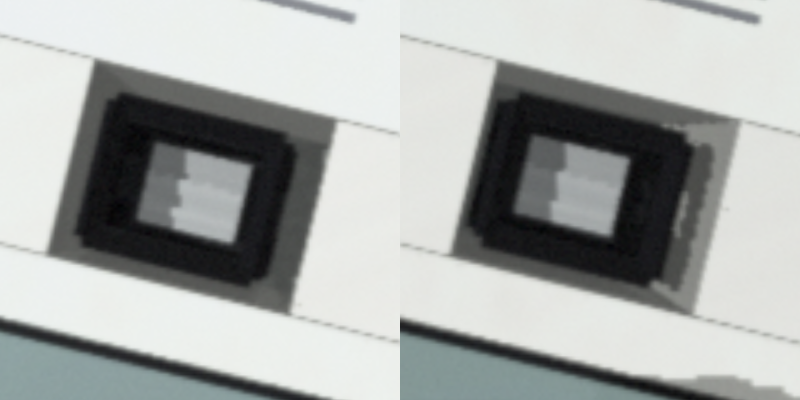

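In the ortho views the opening is at (530.8, 188.1) with yaw −13.9°. The insert centre, averaged over the two views, is (530.2, 191.2), which is within the 4 mm allowance. I apply the charger-derived hand/camera offset of (−0.3, −1.7) and descend with force feedback.

```bash
cat >> h.py <<'E'
YB=-0.2425
YAB=np.array([-np.sin(YB),np.cos(YB),0]); XAB=np.array([np.cos(YB),np.sin(YB),0])
def sb(tag,f0): return st(tag,f0,YAB,XAB)
E
python3 - <<'E'
from h import *
q=down(YB); p=np.array([529.85,189.45,200.])
bot.reach([p[0],p[1],220],q); bot.movel(p,vel=100); bot.hold(.3)
o,f0=sb("start",0); np.save("f1.npy",f0)   # includes battery weight
z=185.; bot.movel([p[0],p[1],z],vel=50)
while z>139:
    z-=2.5; p[2]=z; bot.movel(p,vel=25); o,f=sb("z%.1f"%z,f0)
    lat=np.array([f[0],f[1],0])
    if np.linalg.norm(lat)>2.5: p+=np.clip(lat*.2,-1,1)
    if f[2]>13 or np.linalg.norm(lat)>9: print("STOP",p); break
np.save("p.npy",p)
E
```

```text
start t22.4 [530.1 189.6 200.7] w34.7 g24.3 Fx-0.1 Fy-0.3 Fz-1.7 M [-0.04 -0.01 -0.05]
z182.5 t23.1 [529.9 189.4 182.5] w34.9 g24.3 Fx-0.4 Fy-0.1 Fz-0.3 M [ 0.01 -0.01 -0.01]
z180.0 t23.3 [529.7 189.4 179.8] w35.0 g24.3 Fx0.3 Fy0.7 Fz0.3 M [ 0.02 -0.03  0.03]
z177.5 t23.6 [529.7 189.4 177.3] w34.8 g24.3 Fx0.0 Fy0.1 Fz-0.6 M [0.01 0.   0.04]
z175.0 t23.8 [529.7 189.4 174.7] w34.9 g24.3 Fx0.1 Fy-0.3 Fz0.0 M [-0.   -0.04 -0.05]
z172.5 t24.1 [529.7 189.4 172.2] w34.3 g24.3 Fx0.0 Fy0.4 Fz-0.6 M [-0.02  0.03 -0.06]
z170.0 t24.3 [529.7 189.4 169.7] w34.5 g24.3 Fx-0.7 Fy-0.1 Fz-0.8 M [ 0.01 -0.02 -0.04]
z167.5 t24.6 [529.7 189.4 167.3] w34.7 g24.3 Fx0.9 Fy1.1 Fz-0.3 M [0.02 0.04 0.01]
z165.0 t24.8 [529.7 189.4 164.8] w34.5 g24.3 Fx-0.5 Fy-0.7 Fz-0.3 M [-0.03 -0.01  0.03]
z162.5 t25.1 [529.7 189.4 162.2] w34.5 g24.3 Fx0.8 Fy-0.1 Fz0.2 M [ 0.01 -0.03 -0.01]
z160.0 t25.3 [529.7 189.4 159.7] w34.2 g24.3 Fx0.6 Fy-0.0 Fz-0.6 M [-0.01 -0.05  0.06]
z157.5 t25.6 [529.7 189.4 157.3] w34.8 g24.3 Fx0.2 Fy0.5 Fz-0.4 M [ 0.07 -0.02 -0.01]
z155.0 t25.8 [529.7 189.4 154.7] w34.5 g24.3 Fx0.6 Fy0.6 Fz-0.1 M [-0.03 -0.06 -0.01]
z152.5 t26.1 [529.7 189.4 152.2] w34.7 g24.3 Fx-0.1 Fy0.4 Fz0.2 M [-0.03  0.01  0.02]
z150.0 t26.3 [530.3 189.5 150.4] w34.8 g24.7 Fx0.5 Fy0.4 Fz2.0 M [ 0.03 -0.14 -0.04]
z147.5 t26.6 [530.4 189.5 148.1] w34.9 g25.1 Fx-0.1 Fy1.0 Fz5.8 M [-0.04  0.02 -0.08]
z145.0 t26.8 [530.3 189.5 145.3] w34.2 g25.2 Fx0.3 Fy0.0 Fz6.7 M [ 0.   -0.05  0.  ]
z142.5 t27.1 [530.3 189.5 142.9] w34.6 g25.3 Fx1.2 Fy0.7 Fz6.5 M [ 0.07 -0.08  0.01]
z140.0 t27.3 [530.3 189.5 140.5] w34.4 g25.4 Fx1.2 Fy1.0 Fz7.5 M [-0.01 -0.13  0.  ]
z137.5 t27.6 [530.3 189.5 138.1] w34.7 g25.5 Fx-0.1 Fy0.6 Fz7.6 M [ 0.05 -0.08 -0.01]
```

Run:
```python
from h import *
f0=np.load("f1.npy"); p=np.load("p.npy"); z=137.5
while z>126:
    z-=.6; p[2]=z; bot.movel(p,vel=15); bot.hold(.05); o,f=sb("z%.1f"%z,f0)
    if f[2]>15 or np.linalg.norm(f[:2])>8: print("STOP"); break
np.save("p.npy",p)
```

```text
z136.9 t27.9 [530.3 189.5 137.6] w34.6 g25.5 Fx-0.2 Fy0.4 Fz8.2 M [-0.03 -0.01 -0.06]
z136.3 t28.2 [530.3 189.5 137. ] w34.7 g25.6 Fx0.3 Fy0.5 Fz7.7 M [-0.08 -0.03  0.02]
z135.7 t28.5 [530.3 189.5 136.5] w34.8 g25.6 Fx0.3 Fy1.0 Fz9.4 M [ 0.02 -0.03  0.  ]
z135.1 t28.8 [530.4 189.5 136.4] w34.9 g25.9 Fx-1.5 Fy0.3 Fz10.7 M [-0.06  0.26 -0.02]
z134.5 t29.1 [530.6 189.5 136.4] w34.6 g26.4 Fx-2.3 Fy0.0 Fz14.0 M [-0.16  0.51 -0.05]
z133.9 t29.4 [530.7 189.6 136.4] w34.7 g26.8 Fx-3.2 Fy-1.8 Fz17.5 M [-0.23  0.78 -0.01]
STOP
```

On the floor at TCP z 136.4, with the underside about 42 mm below the top, as it should be. Now I hold it down and let the tabs out slowly.

Run:
```python
from h import *
f0=np.load("f1.npy"); p=np.load("p.npy")
for w in (36.5,37.5,38.3,39,40,41,42,43,44,45,46,47,48,49,50.5):
    bot.gripper_to(w,24); o,f=sb(w,f0)
    n=0
    while f[2]<12 and n<4 and w<49:
        p[2]-=.6; bot.movel(p,vel=20); o,f=sb("   down",f0); n+=1
    if f[2]>22: p[2]+=.5; bot.movel(p,vel=20)
    if o["ee_pos"][2]<132: print("low");break
np.save("p.npy",p)
```

```text
36.5 t29.6 [530.6 189.5 135.9] w36.6 g13.0 Fx-2.1 Fy-1.6 Fz15.5 M [-0.13  0.6   0.02]
37.5 t29.8 [530.4 189.5 135. ] w37.6 g5.3 Fx-0.8 Fy0.6 Fz8.3 M [-0.06 -0.01  0.01]
   down t30.0 [530.4 189.5 134.3] w37.6 g5.3 Fx0.4 Fy-0.1 Fz8.7 M [0.03 0.01 0.05]
   down t30.3 [530.5 189.5 133.6] w37.4 g5.3 Fx0.4 Fy1.3 Fz8.6 M [-0.01 -0.03 -0.01]
   down t30.5 [530.5 189.5 133.1] w37.4 g5.3 Fx0.2 Fy0.8 Fz9.0 M [-0.04 -0.05 -0.02]
   down t30.8 [530.5 189.5 132.5] w37.4 g5.5 Fx0.5 Fy0.4 Fz9.5 M [ 0.03 -0.05 -0.02]
38.3 t31.0 [530.5 189.5 132.4] w38.2 g5.1 Fx0.5 Fy0.4 Fz8.5 M [-0.06 -0.1   0.01]
   down t31.3 [530.6 189.6 132.3] w38.0 g7.8 Fx-1.8 Fy-0.0 Fz12.1 M [-0.03  0.29 -0.03]
39 t31.5 [530.6 189.6 132.2] w39.2 g7.5 Fx0.1 Fy0.1 Fz10.3 M [ 0.01  0.11 -0.  ]
   down t31.7 [530.7 189.6 132.2] w39.1 g9.0 Fx-2.0 Fy-0.1 Fz14.5 M [-0.11  0.44 -0.07]
40 t31.9 [530.8 189.7 132.1] w40.0 g8.4 Fx-1.7 Fy-0.1 Fz13.4 M [ 0.08  0.26 -0.01]
41 t32.2 [530.7 189.8 132. ] w40.9 g7.9 Fx-1.3 Fy0.9 Fz12.2 M [ 0.06  0.19 -0.  ]
low
```

Run:
```python
from h import *
f0=np.load("f1.npy"); p=np.load("p.npy")
for w in (42,43,44,45,46,47,48,49,50.5):
    bot.gripper_to(w,24); o,f=sb(w,f0)
    n=0
    while f[2]<12 and n<2 and w<48 and o["ee_pos"][2]>130.5:
        p[2]-=.5; bot.movel(p,vel=20); o,f=sb("   down",f0); n+=1
bot.hold(.2); sb("end",f0)
p[2]=o["ee_pos"][2]; np.save("p.npy",p)
bot.capture("wrist"); 
c=bot.capture("wrist"); cv2.imwrite("pics/l.png",c["pixels"][100:,150:500])
```

```text
42 t32.4 [530.7 189.8 131.8] w42.2 g7.3 Fx-1.1 Fy1.5 Fz10.7 M [ 0.12  0.13 -0.01]
   down t32.6 [530.8 189.8 131.8] w42.3 g8.6 Fx-2.1 Fy0.2 Fz13.1 M [0.02 0.41 0.01]
43 t32.8 [530.8 189.8 131.7] w42.6 g7.9 Fx-2.0 Fy-0.5 Fz13.3 M [0.16 0.23 0.02]
44 t33.1 [530.8 189.9 131.5] w44.2 g7.1 Fx-0.7 Fy0.5 Fz11.8 M [0.16 0.2  0.04]
   down t33.3 [530.9 189.9 131.5] w44.0 g8.6 Fx-2.7 Fy1.4 Fz13.7 M [ 0.06  0.46 -0.  ]
45 t33.5 [530.9 189.9 131.3] w45.0 g7.6 Fx-1.7 Fy1.1 Fz13.4 M [0.09 0.35 0.02]
46 t33.7 [530.9 189.9 131.1] w46.2 g6.6 Fx-2.3 Fy1.5 Fz12.6 M [0.16 0.21 0.  ]
47 t34.0 [530.8 189.7 130.8] w47.2 g5.4 Fx-0.6 Fy0.7 Fz10.5 M [-0.03  0.07 -0.  ]
   down t34.2 [530.9 189.7 130.8] w47.3 g7.0 Fx-1.0 Fy1.2 Fz13.0 M [-0.11  0.21  0.04]
48 t34.4 [530.9 189.7 130.6] w48.5 g6.7 Fx-0.5 Fy0.6 Fz11.6 M [-0.06  0.17 -0.04]
49 t34.6 [530.8 189.7 130.4] w49.0 g6.3 Fx0.5 Fy1.4 Fz12.2 M [-0.05  0.05 -0.02]
50.5 t34.9 [530.7 189.7 130.1] w50.5 g5.5 Fx0.1 Fy1.7 Fz9.8 M [ 0.01  0.03 -0.01]
end t35.1 [530.7 189.7 130. ] w50.6 g5.5 Fx-0.0 Fy0.7 Fz9.6 M [ 0.04 -0.03  0.04]
```

View pics/l.png

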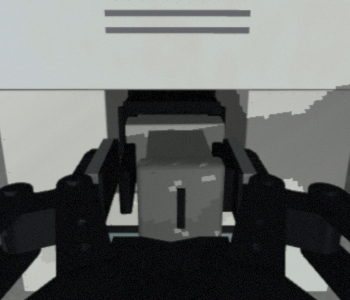

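The tabs follow the pads out to 48 mm and the fingertips rest on the collar. I raise the tool slightly: if the battery is latched, the force drops to zero at once.

Run:
```python
from h import *
f0=np.load("f1.npy"); o=bot.get_obs(); p=o["ee_pos"].copy()
for dz in (.5,1.5,3):
    bot.movel(p+[0,0,dz],vel=15); bot.hold(.1); sb(dz,f0)
bot.gripper_to(60); sb("open",f0)
bot.movel(p+[0,0,60],vel=100); bot.movel([p[0]-60,p[1],270],vel=200); bot.hold(.3)
o,_=sb("up",f0)
c=bot.capture("wrist"); a=bot.capture("side"); s=bot.capture("scene")
u=proj(c,[530.6,189.7,125]); print(u)
x,y=np.clip(u.astype(int)-[75,60],0,None)
A=cv2.resize(c["pixels"][y:y+150,x:x+150],(390,390),interpolation=2)
v=proj(a,[530,190,120]).astype(int); B=cv2.resize(a["pixels"][v[1]-35:v[1]+35,v[0]-35:v[0]+35],(390,390),interpolation=2)
cv2.imwrite("pics/fin.png",np.hstack([A,B]))
```

```text
0.5 t35.5 [529.8 189.5 129.5] w50.6 g0.0 Fx-0.6 Fy0.1 Fz0.9 M [-0.01 -0.01 -0.03]
1.5 t35.9 [530.6 189.7 131.4] w50.1 g0.0 Fx0.0 Fy0.5 Fz1.9 M [0.01 0.04 0.02]
3 t36.2 [530.8 189.7 133.2] w50.7 g0.0 Fx-0.1 Fy0.2 Fz1.9 M [ 0.   -0.03  0.01]
open t36.5 [530.7 189.7 133.1] w59.5 g0.0 Fx-0.6 Fy0.6 Fz1.7 M [-0.04 -0.01  0.02]
up t38.2 [470.7 189.5 268.9] w60.0 g0.0 Fx0.6 Fy0.7 Fz1.8 M [-0.04  0.02  0.05]
[304.6676765  125.93556213]
```

View pics/fin.png

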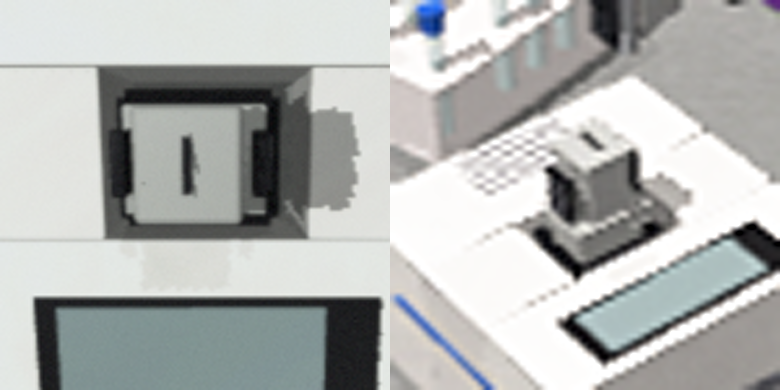

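The crops show the battery upright in the bay, with both tabs standing out about 48–50 mm overall. As a last check, I measure the cap height from a second view: about 155 if latched, 169 if popped up.

Run:
```python
from h import *
def slot(c):
    u=proj(c,[530.6,189.7,157]).astype(int); g=cv2.cvtColor(c["pixels"],cv2.COLOR_BGR2GRAY)[u[1]-25:u[1]+25,u[0]-25:u[0]+25]
    n,L,s,ce=cv2.connectedComponentsWithStats((g<90).astype(np.uint8))
    for k in range(1,n):
        if 20<s[k,4]<150 and s[k,0]>2 and s[k,1]>2 and s[k,0]+s[k,2]<48: print(s[k],ce[k]+u-25)
    j=[k for k in range(1,n) if 20<s[k,4]<150]; k=min(j,key=lambda k:np.linalg.norm(ce[k]-25)); return ce[k]+u-25
C=[]
for y in (130,245):
    bot.movel([470,y,270],vel=200); bot.hold(.3); c=bot.capture("wrist"); C.append((c,slot(c)))
print(tri(C[0][0],C[0][1],C[1][0],C[1][1]))
bot.movel([470,190,300],vel=150)
print(bot.get_obs()["time"])
```

```text
[22 16  6 21 80] [226.0625 146.4875]
[21 16  5 22 82] [372.19512195 109.26829268]
[530.43772834 191.32827566 155.80375099]
40.7583
```

The cap is at z 155.8, so the battery is seated and latched. Centred at (530.4, 191.3), it also matches the bay position I measured in the same camera frame.

```bash
python3 -c "
from rig import bot
print(bot.sign_off())"
```

```text
the job is handed in; nothing more can be done
None
```

I moved the battery from the charger to the analyser's bay and handed the job in at about 41 s; it looks latched (tabs out, cap top at 155.8 mm where about 155 is expected), but sign-off returned no verdict.

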